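Unlatch the guard pen's gate and hold it ajar

TASK

Pull the push-on cap up off the keeper of the solvent-bottle pen and leave it up, then lift the sagging bolt so its nose clears the keeper's bent lip and draw it back without wrenching it against the keeper. Swing the spring-closed gate towards you until its free edge stands open about 10 cm, and finish while still holding it there, bolt drawn back. Leave the bottles, the beaker and the vial rack alone.

Things in the scene. Friction and masses are not known exactly. Their poses are not given: they have to be found in the camera images.
- pen: Fixed low pen of aluminium posts and clear panels for solvent bottles, 410 mm wide (its y), 245 mm deep. Origin on the bench at the middle of the gate line; its x points away from the robot into the pen, y to the left along the gate line, z up. The latch post (48 x 40 mm, 150 mm high) is centred at y = -185 mm, the hinge post at y = +186 mm. All directions below are the pen's.
- cap_fin (a point): Grip point on the cap's fin. The cap is grey plastic and sits over the keeper on the latch post: a flange 52 x 30 x 8 mm whose top is 203 mm above the bench, with an upright fin on it, 14 mm thick (pen x), 24 mm long (pen y), 40 mm tall; this point is 24 mm above the flange (227 mm above the bench when the cap is down).
- cap_lift (a joint): How far the cap is raised, m: 0 pressed home, 0.024 fully up. A spring detent holds it down (about 7 N to snap it out in the first 10 mm); it is captive on guide pins, moves straight up only and stays up by friction. While home its plug lies 3 mm above the nose of the bolt, in the way of lifting it; pull it up first.
- bolt_knob (a point): Centre of the bolt's upright grey plastic knob, a plain round grip 20 mm in diameter and 48 mm tall (centre 218 mm above the bench when the bolt lies low), on a 12 mm stem over the gate's top rail, 105 mm to the left (+y) of the cap's fin when the bolt is shot. It moves with gate, draw and lift. The steel guide brackets on the rail, up to 192 mm above the bench, stand 35 mm to its right and 110 mm to its left when the bolt is shot.
- bolt_draw (a joint): How far the bolt is drawn back, m: 0 shot, 0.052 fully drawn; grows along the gate towards the hinge (pen +y when the gate is shut). Light friction of 1 N. The nose is out of the keeper beyond 0.025.
- bolt_lift (a joint): How far the bolt is lifted in its tall worn slots, m: 0 sagging on the bottom of the slots, 0.016 at their top. It weighs 140 to 280 g and falls back if let go. Up to a draw of 0.024 the 26 mm square nose block hangs 8 mm below the top of the keeper's bent lip (about 2 mm of free draw before they meet), so it must be lifted at least 8 mm (10 to 14 mm is safe) before it can be drawn.
- lip_top (a point): Top of the keeper's bent-up lip, 160 mm above the bench, between two steel walls that reach 195 mm; part of the fixed keeper.
- keeper: The fixed steel keeper on the latch post; same origin and axes as the pen.
- bolt: The bolt: 8 mm steel rod with the nose block and the knob. Its origin is on the rod's axis at the middle of the gate's width, 165 mm above the bench when low.
- gate_hinge (a point): Point on the gate's vertical hinge axis, 162 mm to the left (+y) of the pen's origin, 150 mm above the bench.
- gate_edge (a point): Middle of the top rail's end at the gate's free edge, 318 mm from the hinge axis, 139 mm above the bench.
- gate_swing (a joint): Gate angle, rad: 0 shut, grows as the free edge swings towards the robot (pen -x; clockwise seen from above). A spring shuts it (about 0.35 Nm when shut, 0.7 Nm at 0.35 rad). The bolt's nose in the keeper blocks it. An opening of 10 cm at the free edge is 0.32 rad.
- gate: The gate: aluminium frame with a clear panel, 318 mm long, 24 mm thick, top of its rail 150 mm above the bench. Origin on the hinge axis at bench height; its -y points to the free edge.
- bottle0: Clear bottle with blue cap standing in the pen, 68 mm in diameter, 128 mm tall; origin at the underside. Leave alone.
- bottle1: Amber bottle of the same size in the pen; origin at the underside. Leave alone.
- beaker: Glass beaker 72 mm across, 85 mm tall, on the bench; origin at the underside. Leave alone.
- vial_rack: White vial rack 60 x 100 mm, 48 mm tall with its vials, on the bench; origin at the underside. Leave alone.

How it is judged:
By the outcome, as a careful person would: the job done as asked, in the order asked, and still so for the second after the job is handed in, while the arm keeps its last pose, push and grip.
It also fails if it takes over 46 s, if anything falls off the work surface, if the arm or the gripper's body presses on something with over 40 N, if the wrist force passes 120 N, or if a joint passes its speed limit or range.

ROBOT

A 7-joint arm with a two-finger parallel gripper is mounted at the origin on the work surface. World frame = base frame: x ahead of the robot, y to its left, z up, the work surface at z = 0. Lengths are in mm, angles in rad, forces in N, time in s.
With the tool pointing down it reaches from about 425 to 1025 mm from the base axis. Payload 3.6 kg.
Tool frame: the origin (TCP) lies midway between the tips of the shut fingers; the grasp point (between the pads) lies 19 mm behind it; x points along the fingers, z is the direction in which the jaws open and shut, and the axes are right-handed (so a half turn about x gives the same grasp; the last joint's range is limited). The gripper opens to 85 mm and grips with 20 to 120 N. Pads are 22 mm wide; open, the fingers measure 114 mm over their backs; the gripper's body (76 mm by 85 mm) begins 54 mm behind the grasp point. The pads swing forward as they close: fully open they stand 13 mm farther back than shut.
Start: joints at [-1.357, 0.591, 0.048, 1.609, -0.033, 0.943, -0.034], TCP at [219.643, 690.932, 231.302] pointing down, gripper open.
Joint ranges: [-2.69, 2.69], [-0.47, 2.24], [-1.27, 1.36], [0.19, 2.51], [-1.53, 4.68], [0.08, 2.07], [-3.09, 3.09]. Speed limits (rad/s): [2.57, 2.57, 3.14, 3.14, 3.14, 3.14, 3.14].

INTERFACE

Orientations are given as a unit quaternion [w, x, y, z].
In Python, from workcell import robot, viewer, finish_job gives the robot as it stands. The module is installed in compiled form; this text tells all that it offers.
- The arm moves only by the tool play_rows, never from a script. Its argument "rows" is a list of rows, each an object of numbers: "ax", "ay", "az": the turn, a rotation vector about the tool's x, y, z in rad; "tx", "ty", "tz": the shift along the tool's x, y, z in m; "grip": the closure, from -1 (fully open) to 1 (shut). In form: [{"ax": .., "ay": .., "az": .., "tx": .., "ty": .., "tz": .., "grip": ..}, ...]. A call has 1 to 20 rows; each row shifts and turns the commanded pose from where the row before left it, along the tool's axes as they then stand; what a row does not reach is not made up. A row lasts 1/8 s, in which the tool goes at most 62.5 mm and 10.7 degrees, less where a joint would pass 70% of its speed; a pose out of reach is approached as far as the arm can. A call with a gripper value outside its range is refused whole. The fingers move at their own pace and stop on an object; "newtons" is the grip in N (left out, the last holds). Time passes only in rows, so rows that do not move let the fingers close. It gives the time, the measured TCP pose, the force and the opening at its end, in the units of the state.
- robot.read_state(): the state, without advancing time (a new reading comes with each control period).
- viewer.read_camera(name): name is "scene" or "top" or "wrist"; returns the picture (480x640x3 uint8, blue, green, red); there is no depth.
- viewer.camera_params(name): a dict with "camera_matrix" (3x3 intrinsics, pixels), "dist" ([k1, k2, p1, p2, k3] as OpenCV has them; the pictures are not rectified), "rvec" (rotation vector, rad) and "tvec" (3), from world to camera coordinates, as OpenCV has them. Camera axes: x right, y down, z forward; pixel columns grow to the right and rows downward; lengths in mm; the calibration is good to about 2 mm. A picture is of the moment at which its call begins: read the wrist's pose just before it. camera_params takes no time and is no camera call; for the wrist camera it gives the pose at the moment of the call.
- finish_job(): hands the job in, once; it reports no verdict.
The state is a dict: "t": time; "joint_pos": joint angles; "qvel": joint speeds; "joint_efforts": joint torques, N m; "tool_pos": TCP position; "orientation": TCP orientation; "force": force on the tool from outside, world axes, zero at the start; "moment": the same for the moment, N m; "width": finger opening in mm.
Only numpy, scipy, OpenCV 4.12 (cv2) and the standard library are available. Lean on these libraries where they do the work, as an engineer would, in place of code of your own. Each camera call takes 0.05 s, during which the arm holds its last target.

## Working session

There is one attempt and no reset: what is moved stays moved. The work goes in short steps, Python scripts to look and compute and a tool call to move; the robot and the scene stay as the last step left them, time stands still between calls to the robot, and variables do not carry over. Pictures are saved under pics/ and viewed, and the job is handed in when it is done.

Besides the shell and the picture viewer there is one more tool, called after "Call:" as name([rows], argument=value, ...), one row to a line, values as JSON. play_rows: Moves the arm, as the interface text tells. Its arguments: {"type":"object","properties":{"rows":{"type":"array","items":{"type":"object","properties":{"ax":{"type":"number"},"ay":{"type":"number"},"az":{"type":"number"},"tx":{"type":"number"},"ty":{"type":"number"},"tz":{"type":"number"},"grip":{"type":"number"}}}},"newtons":{"type":"number"}},"required":["rows"]}

```bash
mkdir -p pics; python3 - <<'E'
from workcell import robot, viewer
import cv2
s=robot.read_state(); print(s)
for n in("scene","top","wrist"):
    im=viewer.read_camera(n); cv2.imwrite(f"pics/{n}0.png",im)
    p=viewer.camera_params(n); print(n,p)
E
```

```text
{'t': 0.0, 'joint_pos': array([-1.35651563,  0.5921297 ,  0.04827657,  1.60984751, -0.03330872,
        0.94269967, -0.03370576]), 'qvel': array([-0.00051421,  0.00101669,  0.00177916,  0.00092014, -0.00057463,
        0.00072177,  0.00244999]), 'joint_efforts': array([-1.98554926e-04, -5.48689127e+01,  1.54599220e+00, -1.98122746e+01,
        9.35952296e-03,  8.82810156e-03,  2.15514007e-06]), 'tool_pos': array([219.35807729, 690.13620565, 230.12328177]), 'orientation': array([ 0.57008705, -0.41798064,  0.57134123,  0.41696778]), 'force': array([-0.73517908, -0.18283327,  0.36273641]), 'moment': array([-0.03842454, -0.02677287, -0.00248044]), 'width': 85.36249142827698}
scene {'camera_matrix': array([[580.27274987,   0.        , 321.5935813 ],
       [  0.        , 580.27274987, 239.85556844],
       [  0.        ,   0.        ,   1.        ]]), 'dist': array([-0.08983144,  0.        ,  0.        ,  0.        ,  0.        ]), 'rvec': array([ 1.64449578,  1.63529424, -0.85132564]), 'tvec': array([  24.52841406, -153.50020666, 1674.24784968])}
top {'camera_matrix': array([[552.43852903,   0.        , 317.06818908],
       [  0.        , 552.43852903, 242.66380287],
       [  0.        ,   0.        ,   1.        ]]), 'dist': array([-0.13899134,  0.        ,  0.        ,  0.        ,  0.        ]), 'rvec': array([ 2.04674923, -2.17704333,  0.23200629]), 'tvec': array([ -25.92015571,  554.92015942, 1259.9735718 ])}
wrist {'camera_matrix': array([[419.88354559,   0.        , 317.3653673 ],
       [  0.        , 419.88354559, 233.63790048],
       [  0.        ,   0.        ,   1.        ]]), 'dist': array([-0.05864964,  0.        ,  0.        ,  0.        ,  0.        ]), 'rvec': array([-2.32878295, -1.70238674, -0.25788227]), 'tvec': array([-724.34484357,  -38.01456453,  379.46356017])}
```

View pics/scene0.png

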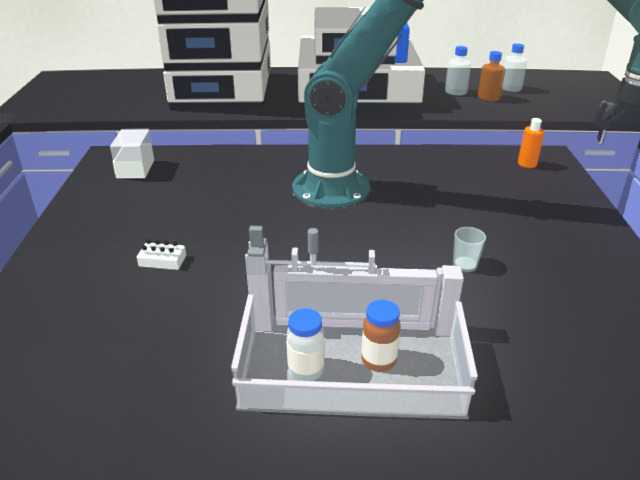

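View pics/top0.png

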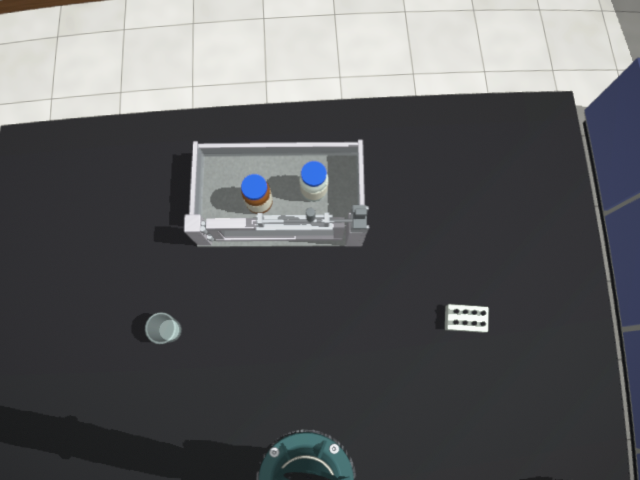

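View pics/wrist0.png

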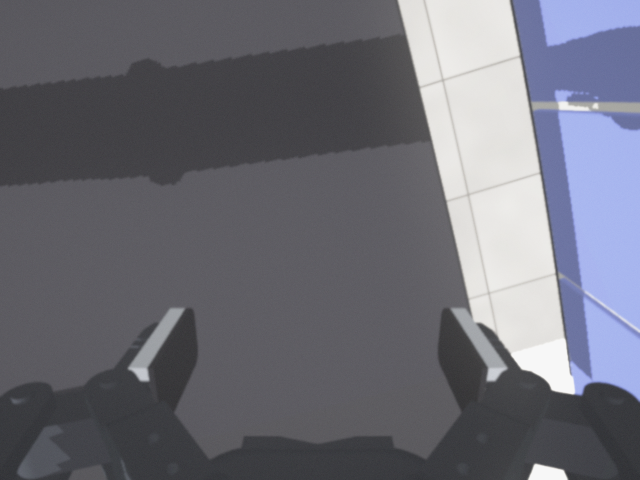

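The pen stands in front of the robot with the latch post at scene (258,250) and top (357,212), the knob at scene (313,240) and top (311,213). The hinge post is at top (195,225). I'll enlarge these areas.

```bash
python3 - <<'E'
import cv2
a=cv2.imread("pics/scene0.png")[220:345,230:480]; cv2.imwrite("pics/sc1.png",cv2.resize(a,None,fx=3.2,fy=3.2,interpolation=cv2.INTER_CUBIC))
a=cv2.imread("pics/top0.png")[195:255,175:375]; cv2.imwrite("pics/tc1.png",cv2.resize(a,None,fx=4,fy=4,interpolation=cv2.INTER_CUBIC))
E
```

```text
(no output)
```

View pics/sc1.png

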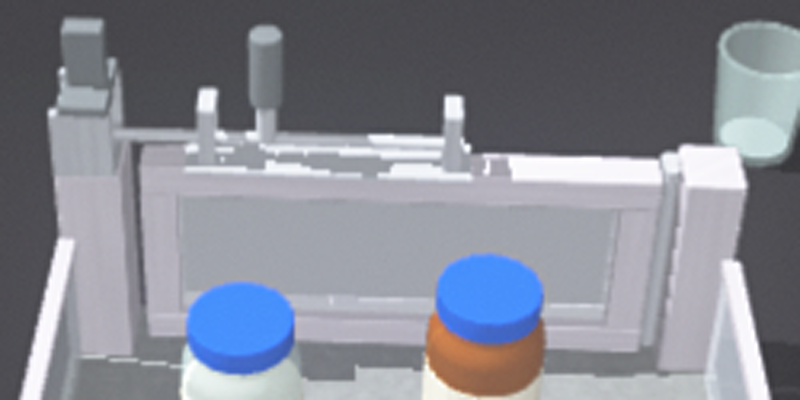

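View pics/tc1.png

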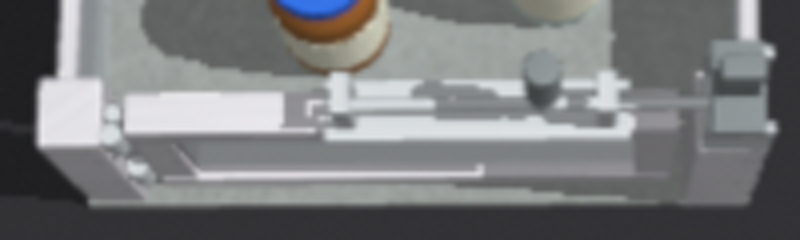

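```bash
cat > h.py <<'E'
import numpy as np, cv2
from workcell import robot, viewer
def ray(p,uv):
    R=cv2.Rodrigues(p['rvec'])[0]; n=cv2.undistortPoints(np.array([[uv]],float),p['camera_matrix'],p['dist'])[0,0]
    d=R.T@np.array([n[0],n[1],1]); return -R.T@p['tvec'], d/np.linalg.norm(d)
def tri(obs):
    A=np.zeros((3,3));b=np.zeros(3);L=[]
    for p,uv in obs:
        o,d=ray(p,uv);M=np.eye(3)-np.outer(d,d);A+=M;b+=M@o;L.append((o,M))
    x=np.linalg.solve(A,b); return x,[float(np.linalg.norm(M@(x-o))) for o,M in L]
def proj(p,X): return cv2.projectPoints(np.array(X,float).reshape(-1,3),p['rvec'],p['tvec'],p['camera_matrix'],p['dist'])[0][:,0]
def atz(p,uv,z):
    o,d=ray(p,uv); return o+d*(z-o[2])/d[2]
E
python3 - <<'E'
from h import *
S=viewer.camera_params("scene");T=viewer.camera_params("top")
for n,s,t,z in(("fin top",(83,25),(745,64),243),("knob top",(265,33),(543,63),242),("hinge post",(712,168),(70,110),150)):
    s=(s[0]/3.2+230-.35,s[1]/3.2+220-.35);t=(t[0]/4+175-.4,t[1]/4+195-.4)
    print(n,tri([(S,s),(T,t)]),atz(S,s,z),atz(T,t,z))
R=cv2.Rodrigues
W=viewer.camera_params("wrist");s=robot.read_state()
from scipy.spatial.transform import Rotation as Ro
q=s['orientation'];r=Ro.from_quat([q[1],q[2],q[3],q[0]]).as_matrix();print(r)
Rw=cv2.Rodrigues(W['rvec'])[0];c=-Rw.T@W['tvec'];print("cam in tool",r.T@(c-s['tool_pos']),(Rw@r).round(3))
E
```

```text
fin top (array([ 575.38925731, -151.38947065,  241.69809583]), [1.1662322638600835, 1.1662322638600369]) [ 577.48560473 -149.95638891  243.        ] [ 575.13262819 -152.43000872  243.        ]
knob top (array([582.67921379, -46.86525104, 240.73928299]), [0.9962843111901041, 0.996284311190129]) [584.56167283 -45.84968227 242.        ] [582.33726413 -47.85511698 242.        ]
hinge post (array([596.6486998 , 219.02382594, 152.9523038 ]), [0.32257407406534255, 0.3225740740654183]) [592.81496685 220.48081997 150.        ] [597.38860176 219.33975838 150.        ]
[[-3.84200715e-04 -9.53040335e-01  3.02843148e-01]
 [-1.69488213e-03  3.02843356e-01  9.53038839e-01]
 [-9.99998490e-01 -1.47125238e-04 -1.73164367e-03]]
cam in tool [-141.84775707   76.38555728    0.46167997] [[ 0.    -0.001  1.   ]
 [-0.298 -0.954 -0.001]
 [ 0.954 -0.298 -0.   ]]
```

Yaw comes out at about -0.056 rad. The fin is at about (576,-151) and the knob at about (583,-47). I'll lift and turn so the jaws open along pen x, then move to a viewing pose.

Call:
play_rows([
  {"ax":0.165,"tx":-0.03,"grip":-1},
  {"ax":0.165,"tx":-0.03,"grip":-1},
  {"ax":0.165,"tx":-0.03,"grip":-1},
  {"ax":0.165,"tx":-0.02,"grip":-1},
  {"ax":0.165,"grip":-1},
  {"ax":0.165,"grip":-1},
  {"ax":0.165,"grip":-1},
  {"ax":0.165,"grip":-1},
])

```text
validation failed for argument at $.ro...
```

Call:
play_rows([
  {"ty":-0.02,"tz":0.01,"grip":-1},
  {"ty":-0.0425,"tz":0.0207,"grip":-1},
  {"ty":-0.0425,"tz":0.0207,"grip":-1},
  {"ty":-0.0425,"tz":0.0207,"grip":-1},
  {"ty":-0.0425,"tz":0.0207,"grip":-1},
  {"ty":-0.0425,"tz":0.0207,"grip":-1},
  {"ty":-0.0425,"tz":0.0207,"grip":-1},
  {"ty":-0.0425,"tz":0.0207,"grip":-1},
  {"ty":-0.0425,"tz":0.0207,"grip":-1},
  {"ty":-0.0425,"tz":0.0207,"grip":-1},
  {"ty":-0.0425,"tz":0.0207,"grip":-1},
  {"ty":-0.0425,"tz":0.0207,"grip":-1},
  {"ty":-0.0425,"tz":0.0207,"grip":-1},
  {"ty":-0.0425,"tz":0.0207,"grip":-1},
  {"ty":-0.0425,"tz":0.0207,"grip":-1},
  {"ty":-0.0425,"tz":0.0207,"grip":-1},
  {"ty":-0.0425,"tz":0.0207,"grip":-1},
  {"ty":-0.0425,"tz":0.0207,"grip":-1},
  {"ty":-0.0425,"tz":0.0207,"grip":-1},
  {"ty":-0.04,"tz":0.019,"grip":-1},
])

```text
validation failed for argument at $.ro...
```

```bash
cat >> h.py <<'E'
import pickle
def shot(n,cam="wrist"):
    s=robot.read_state();p=viewer.camera_params(cam);im=viewer.read_camera(cam)
    cv2.imwrite(f"pics/{n}.png",im);pickle.dump((s,p),open(f"pics/{n}.pkl","wb"));return s,p,im
def R(s):
    from scipy.spatial.transform import Rotation as Ro
    q=s['orientation'];return Ro.from_quat([q[1],q[2],q[3],q[0]]).as_matrix()
E
python3 - <<'E'
from h import *
s,p,im=shot("w1");print(s['t'],s['tool_pos'],s['force'],s['joint_pos']);print(R(s).round(4))
E
```

```text
0.15 [219.45050355 690.32172362 230.40168259] [0.01003814 0.64676798 0.73312616] [-1.35652105  0.59191412  0.04833498  1.60952327 -0.03325515  0.94269686
 -0.03368537]
[[-4.000e-04 -9.530e-01  3.028e-01]
 [-1.700e-03  3.028e-01  9.530e-01]
 [-1.000e+00 -1.000e-04 -1.700e-03]]
```

View pics/w1.png

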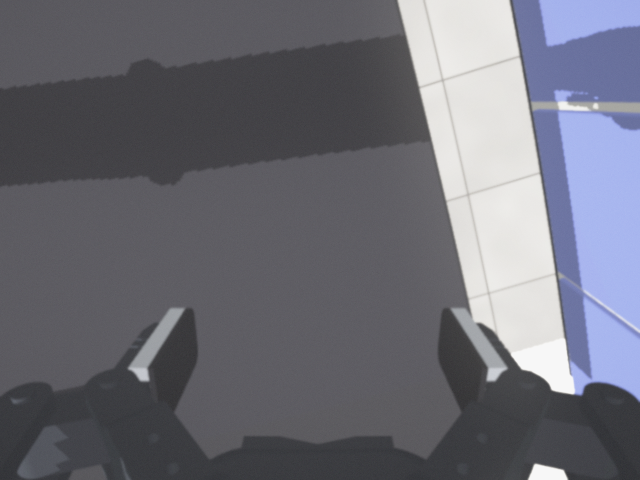

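Both moves were refused, so the arm hasn't moved. Probably every row needs all seven fields, so I'll give them all.

Call:
play_rows([
  {"ax":0.165,"ay":0,"az":0,"tx":-0.03,"ty":0,"tz":0,"grip":-1},
  {"ax":0.165,"ay":0,"az":0,"tx":-0.03,"ty":0,"tz":0,"grip":-1},
  {"ax":0.165,"ay":0,"az":0,"tx":-0.03,"ty":0,"tz":0,"grip":-1},
  {"ax":0.165,"ay":0,"az":0,"tx":-0.02,"ty":0,"tz":0,"grip":-1},
  {"ax":0.165,"ay":0,"az":0,"tx":0,"ty":0,"tz":0,"grip":-1},
  {"ax":0.165,"ay":0,"az":0,"tx":0,"ty":0,"tz":0,"grip":-1},
  {"ax":0.165,"ay":0,"az":0,"tx":0,"ty":0,"tz":0,"grip":-1},
  {"ax":0.165,"ay":0,"az":0,"tx":0,"ty":0,"tz":0,"grip":-1},
])

```text
t: 1.2
tool_pos: [219.4, 690.7, 340.9]
orientation: [0.707, 0.022, 0.707, -0.022]
force: [0.7, -0.1, -0.3]
width: 85.6
```

Call:
play_rows([
  {"ax":0,"ay":0,"az":0,"tx":0,"ty":-0.02,"tz":0.01,"grip":-1},
  {"ax":0,"ay":0,"az":0,"tx":0,"ty":-0.0425,"tz":0.0207,"grip":-1},
  {"ax":0,"ay":0,"az":0,"tx":0,"ty":-0.0425,"tz":0.0207,"grip":-1},
  {"ax":0,"ay":0,"az":0,"tx":0,"ty":-0.0425,"tz":0.0207,"grip":-1},
  {"ax":0,"ay":0,"az":0,"tx":0,"ty":-0.0425,"tz":0.0207,"grip":-1},
  {"ax":0,"ay":0,"az":0,"tx":0,"ty":-0.0425,"tz":0.0207,"grip":-1},
  {"ax":0,"ay":0,"az":0,"tx":0,"ty":-0.0425,"tz":0.0207,"grip":-1},
  {"ax":0,"ay":0,"az":0,"tx":0,"ty":-0.0425,"tz":0.0207,"grip":-1},
  {"ax":0,"ay":0,"az":0,"tx":0,"ty":-0.0425,"tz":0.0207,"grip":-1},
  {"ax":0,"ay":0,"az":0,"tx":0,"ty":-0.0425,"tz":0.0207,"grip":-1},
  {"ax":0,"ay":0,"az":0,"tx":0,"ty":-0.0425,"tz":0.0207,"grip":-1},
  {"ax":0,"ay":0,"az":0,"tx":0,"ty":-0.0425,"tz":0.0207,"grip":-1},
  {"ax":0,"ay":0,"az":0,"tx":0,"ty":-0.0425,"tz":0.0207,"grip":-1},
  {"ax":0,"ay":0,"az":0,"tx":0,"ty":-0.0425,"tz":0.0207,"grip":-1},
  {"ax":0,"ay":0,"az":0,"tx":0,"ty":-0.0425,"tz":0.0207,"grip":-1},
  {"ax":0,"ay":0,"az":0,"tx":0,"ty":-0.0425,"tz":0.0207,"grip":-1},
  {"ax":0,"ay":0,"az":0,"tx":0,"ty":-0.0425,"tz":0.0207,"grip":-1},
  {"ax":0,"ay":0,"az":0,"tx":0,"ty":-0.0425,"tz":0.0207,"grip":-1},
  {"ax":0,"ay":0,"az":0,"tx":0,"ty":-0.0425,"tz":0.0207,"grip":-1},
  {"ax":0,"ay":0,"az":0,"tx":0,"ty":-0.04,"tz":0.019,"grip":-1},
])

```text
t: 3.7
tool_pos: [574.1, -156.9, 341.1]
orientation: [0.707, 0.02, 0.707, -0.02]
force: [0.5, 0.1, 0.5]
width: 85.4
```

```bash
python3 - <<'E'
from h import *
s,p,im=shot("w2");print(s['t'],s['tool_pos'],s['force'],s['joint_pos'].round(3));print(R(s).round(4))
E
```

```text
3.7 [ 574.05575849 -156.91101392  341.13660928] [0.53106254 0.09863935 0.46764206] [-0.345  0.385  0.736  1.812 -0.294  1.056  0.445]
[[-1.000e-04  5.680e-02  9.984e-01]
 [ 2.000e-04  9.984e-01 -5.680e-02]
 [-1.000e+00  2.000e-04 -1.000e-04]]
```

View pics/w2.png

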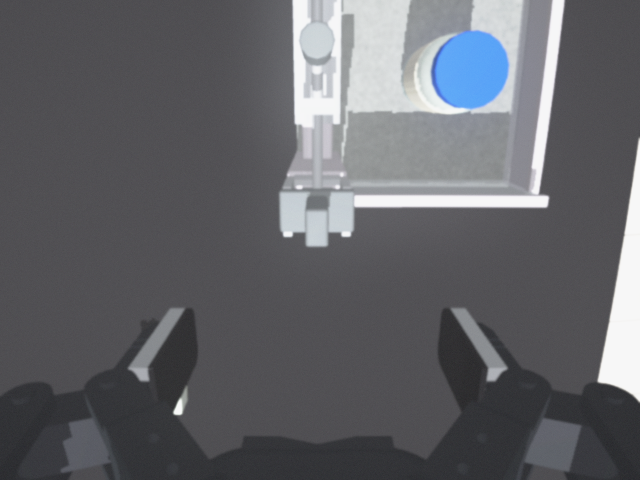

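The wrist picture shows the fin at (317,225) and the knob top at (317,40), both on the tool's centre column (317). The rod runs vertically in the picture, so the yaw fits. Enlarging to triangulate with the other cameras.

```bash
python3 - <<'E'
import cv2
a=cv2.imread("pics/w2.png")
cv2.imwrite("pics/w2c.png",cv2.hconcat([cv2.resize(a[170:260,270:365],None,fx=4,fy=4,interpolation=cv2.INTER_CUBIC),cv2.resize(a[10:100,270:365],None,fx=4,fy=4,interpolation=cv2.INTER_CUBIC)]))
E
```

```text
(no output)
```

View pics/w2c.png

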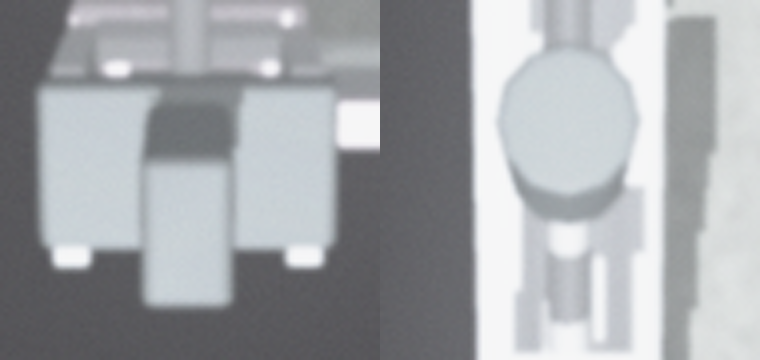

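```bash
python3 - <<'E'
from h import *
s,W=pickle.load(open("pics/w2.pkl","rb"));r=R(s)
S=viewer.camera_params("scene");T=viewer.camera_params("top")
for n,a,t,w,z in(("fin top",(83,25),(745,64),(316.5,227.7),243),("knob top",(265,33),(543,63),(316.6,39.6),242)):
    a=(a[0]/3.2+230-.35,a[1]/3.2+220-.35);t=(t[0]/4+175-.4,t[1]/4+195-.4)
    X,e=tri([(S,a),(T,t),(W,w)]);print(n,X.round(1),np.round(e,1),tri([(S,a),(W,w)])[0].round(1),atz(W,w,z).round(1))
    print("tool delta",(r.T@(atz(W,w,z)-s['tool_pos'])).round(1))
E
```

```text
fin top [ 574.6 -151.6  241.6] [1.3 1.3 1. ] [ 573.8 -151.2  240.8] [ 573.7 -151.5  243. ]
tool delta [98.1  5.4 -0.6]
knob top [581.4 -47.  240.3] [1.2 1.6 1.6] [579.8 -46.5 238.7] [579.8 -47.6 242. ]
tool delta [ 99.2 109.4  -0.4]
```

The heights agree within about 2 mm. The fin is 5 mm along tool y, and I need to go down 130 mm to put the TCP at z = 211.

Call:
play_rows([
  {"ax":0,"ay":0,"az":0,"tx":0.02,"ty":0.0054,"tz":-0.0006,"grip":-1},
  {"ax":0,"ay":0,"az":0,"tx":0.03,"ty":0,"tz":0,"grip":-1},
  {"ax":0,"ay":0,"az":0,"tx":0.03,"ty":0,"tz":0,"grip":-1},
  {"ax":0,"ay":0,"az":0,"tx":0.03,"ty":0,"tz":0,"grip":-1},
  {"ax":0,"ay":0,"az":0,"tx":0.02,"ty":0,"tz":0,"grip":-1},
  {"ax":0,"ay":0,"az":0,"tx":0,"ty":0,"tz":0,"grip":-1},
], newtons=60)

```text
t: 4.5
tool_pos: [572.0, -149.3, 209.8]
orientation: [0.705, 0.02, 0.708, -0.02]
force: [0.1, 0.1, 0.7]
width: 85.4
```

Call:
play_rows([
  {"ax":0,"ay":0,"az":0,"tx":0,"ty":0,"tz":0,"grip":1},
  {"ax":0,"ay":0,"az":0,"tx":0,"ty":0,"tz":0,"grip":1},
  {"ax":0,"ay":0,"az":0,"tx":0,"ty":0,"tz":0,"grip":1},
  {"ax":0,"ay":0,"az":0,"tx":0,"ty":0,"tz":0,"grip":1},
  {"ax":0,"ay":0,"az":0,"tx":0,"ty":0,"tz":0,"grip":1},
  {"ax":0,"ay":0,"az":0,"tx":0,"ty":0,"tz":0,"grip":1},
  {"ax":0,"ay":0,"az":0,"tx":0,"ty":0,"tz":0,"grip":1},
  {"ax":0,"ay":0,"az":0,"tx":0,"ty":0,"tz":0,"grip":1},
], newtons=60)

```text
t: 5.5
tool_pos: [573.8, -150.2, 211.9]
orientation: [0.707, 0.02, 0.706, -0.02]
force: [-0.5, -0.1, 6.3]
width: 13.2
```

The fin is gripped (13.2 mm). Pulling the cap up.

Call:
play_rows([
  {"ax":0,"ay":0,"az":0,"tx":-0.004,"ty":0,"tz":0,"grip":1},
  {"ax":0,"ay":0,"az":0,"tx":-0.004,"ty":0,"tz":0,"grip":1},
  {"ax":0,"ay":0,"az":0,"tx":-0.004,"ty":0,"tz":0,"grip":1},
  {"ax":0,"ay":0,"az":0,"tx":-0.004,"ty":0,"tz":0,"grip":1},
  {"ax":0,"ay":0,"az":0,"tx":-0.004,"ty":0,"tz":0,"grip":1},
  {"ax":0,"ay":0,"az":0,"tx":-0.003,"ty":0,"tz":0,"grip":1},
  {"ax":0,"ay":0,"az":0,"tx":0,"ty":0,"tz":0,"grip":1},
  {"ax":0,"ay":0,"az":0,"tx":0,"ty":0,"tz":0,"grip":1},
])

```text
t: 6.5
tool_pos: [573.7, -150.2, 234.7]
orientation: [0.707, 0.02, 0.706, -0.02]
force: [3.7, 0.6, 1.3]
width: 13.4
```

```bash
python3 - <<'E'
from h import *
s,p,im=shot("s3","scene");print(s['t'],s['tool_pos'],s['force'])
cv2.imwrite("pics/s3c.png",cv2.resize(im[160:300,220:360],None,fx=4,fy=4,interpolation=cv2.INTER_CUBIC))
E
```

```text
6.5 [ 573.71919658 -150.20716277  234.65196321] [3.71422202 0.62124723 1.2673082 ]
```

View pics/s3c.png

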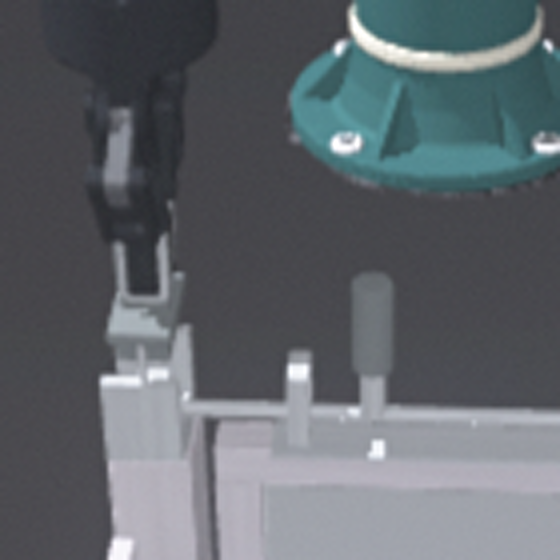

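The cap flange now stands clear of the keeper, near scene (255,240), about 23 mm up. I'll let go, retreat upward and look.

Call:
play_rows([
  {"ax":0,"ay":0,"az":0,"tx":0,"ty":0,"tz":0,"grip":-1},
  {"ax":0,"ay":0,"az":0,"tx":0,"ty":0,"tz":0,"grip":-1},
  {"ax":0,"ay":0,"az":0,"tx":0,"ty":0,"tz":0,"grip":-1},
  {"ax":0,"ay":0,"az":0,"tx":0,"ty":0,"tz":0,"grip":-1},
  {"ax":0,"ay":0,"az":0,"tx":-0.03,"ty":0,"tz":0,"grip":-1},
  {"ax":0,"ay":0,"az":0,"tx":-0.035,"ty":0,"tz":0,"grip":-1},
  {"ax":0,"ay":0,"az":0,"tx":-0.02,"ty":0.01,"tz":0,"grip":-1},
  {"ax":0,"ay":0,"az":0,"tx":0,"ty":0.03,"tz":0,"grip":-1},
  {"ax":0,"ay":0,"az":0,"tx":0,"ty":0.02,"tz":0,"grip":-1},
  {"ax":0,"ay":0,"az":0,"tx":0,"ty":0,"tz":0,"grip":-1},
  {"ax":0,"ay":0,"az":0,"tx":0,"ty":0,"tz":0,"grip":-1},
])

```text
t: 7.92
tool_pos: [576.3, -91.0, 319.0]
orientation: [0.707, 0.02, 0.707, -0.021]
force: [0.2, -0.6, 1.0]
width: 85.3
```

```bash
python3 - <<'E'
from h import *
s,p,im=shot("w4");print(s['t'],s['tool_pos'],s['force'],s['joint_pos'].round(3));print(R(s).round(4))
s,p,i2=shot("s4","scene")
cv2.imwrite("pics/s4c.png",cv2.resize(i2[200:300,220:360],None,fx=4,fy=4,interpolation=cv2.INTER_CUBIC))
E
```

```text
7.925 [576.31806775 -91.00893443 318.99646857] [ 0.24571218 -0.55822953  0.95099748] [-0.455  0.389  0.728  1.863 -0.303  1.003  0.343]
[[-8.000e-04  5.750e-02  9.983e-01]
 [-1.000e-03  9.983e-01 -5.750e-02]
 [-1.000e+00 -1.000e-03 -8.000e-04]]
```

View pics/w4.png

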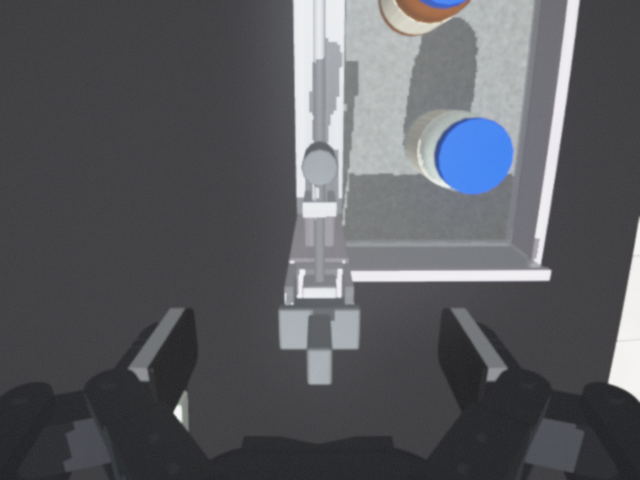

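View pics/s4c.png

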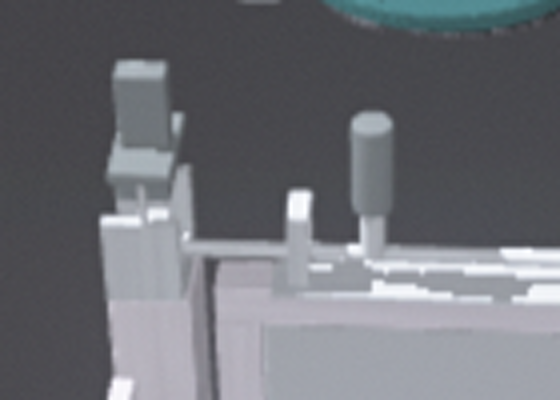

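The cap stayed up: its fin top is at scene (255.5,216), was 228. In the wrist picture the knob top is at (319.5,167) and the fin top at (319.5,366). Measuring both.

```bash
python3 - <<'E'
from h import *
s,W=pickle.load(open("pics/w4.pkl","rb"));s2,W2=pickle.load(open("pics/w2.pkl","rb"));r=R(s)
S=viewer.camera_params("scene")
print("fin",tri([(S,(255.6,216.3)),(W,(319.3,366))]))
print("knob w2/w4",tri([(W2,(316.6,39.6)),(W,(319.5,167))]))
print("knob S/w4",tri([(S,(312.8,229.9)),(W,(319.5,167))]))
for z in(240,242):print("tool delta",(r.T@(atz(W,(319.5,167),z)-s['tool_pos'])).round(1))
E
```

```text
fin (array([ 573.99386458, -149.60204851,  265.67406344]), [0.9609963378126286, 0.960996337812631])
knob w2/w4 (array([579.86241367, -47.10519465, 238.0913391 ]), [0.010156607160091842, 0.010156607159808094])
knob S/w4 (array([579.93052254, -46.10113381, 239.19858748]), [0.8351207366255075, 0.8351207366254887])
tool delta [79.  44.4  1.1]
tool delta [77.  44.7  1. ]
```

Call:
play_rows([
  {"ax":0,"ay":0,"az":0,"tx":0,"ty":0.0246,"tz":0.001,"grip":-1},
  {"ax":0,"ay":0,"az":0,"tx":0.02,"ty":0.02,"tz":0,"grip":-1},
  {"ax":0,"ay":0,"az":0,"tx":0.03,"ty":0,"tz":0,"grip":-1},
  {"ax":0,"ay":0,"az":0,"tx":0.03,"ty":0,"tz":0,"grip":-1},
  {"ax":0,"ay":0,"az":0,"tx":0.025,"ty":0,"tz":0,"grip":-1},
  {"ax":0,"ay":0,"az":0,"tx":0.013,"ty":0,"tz":0,"grip":-1},
  {"ax":0,"ay":0,"az":0,"tx":0,"ty":0,"tz":0,"grip":-1},
  {"ax":0,"ay":0,"az":0,"tx":0,"ty":0,"tz":0,"grip":-1},
], newtons=50)

```text
t: 9.02
tool_pos: [581.1, -46.4, 202.3]
orientation: [0.707, 0.02, 0.706, -0.02]
force: [0.3, 0.6, 0.2]
width: 85.2
```

Call:
play_rows([
  {"ax":0,"ay":0,"az":0,"tx":0,"ty":0,"tz":0,"grip":1},
  {"ax":0,"ay":0,"az":0,"tx":0,"ty":0,"tz":0,"grip":1},
  {"ax":0,"ay":0,"az":0,"tx":0,"ty":0,"tz":0,"grip":1},
  {"ax":0,"ay":0,"az":0,"tx":0,"ty":0,"tz":0,"grip":1},
  {"ax":0,"ay":0,"az":0,"tx":0,"ty":0,"tz":0,"grip":1},
  {"ax":0,"ay":0,"az":0,"tx":0,"ty":0,"tz":0,"grip":1},
  {"ax":0,"ay":0,"az":0,"tx":0,"ty":0,"tz":0,"grip":1},
], newtons=50)

```text
t: 9.9
tool_pos: [580.2, -45.8, 201.4]
orientation: [0.707, 0.02, 0.707, -0.02]
force: [-0.6, 0.4, 2.6]
width: 18.7
```

```bash
python3 - <<'E'
from h import *
s,p,im=shot("s5","scene");print(s['t'],s['tool_pos'],s['force'],s['width'])
cv2.imwrite("pics/s5c.png",cv2.resize(im[160:300,220:380],None,fx=4,fy=4,interpolation=cv2.INTER_CUBIC))
E
```

```text
9.9 [580.22352247 -45.81381372 201.40429616] [-0.59751849  0.42744207  2.59229317] 18.67965780354031
```

View pics/s5c.png

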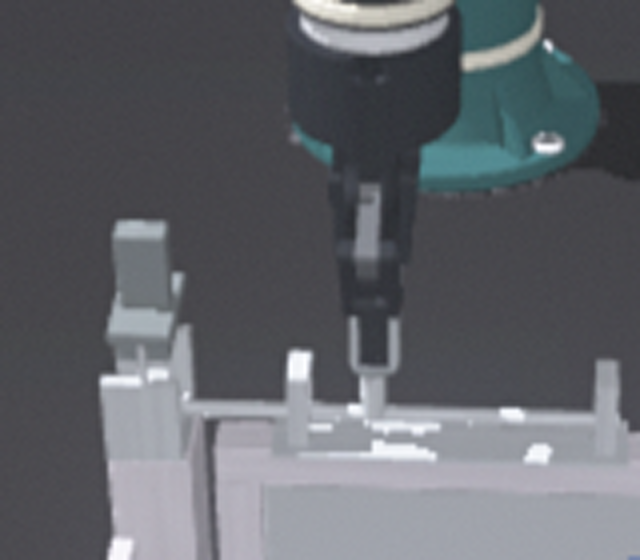

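The fingers hold the knob at scene (313,245), 18.7 mm wide, and the cap is still up. Lifting 12 mm.

Call:
play_rows([
  {"ax":0,"ay":0,"az":0,"tx":-0.003,"ty":0,"tz":0,"grip":1},
  {"ax":0,"ay":0,"az":0,"tx":-0.003,"ty":0,"tz":0,"grip":1},
  {"ax":0,"ay":0,"az":0,"tx":-0.003,"ty":0,"tz":0,"grip":1},
  {"ax":0,"ay":0,"az":0,"tx":-0.003,"ty":0,"tz":0,"grip":1},
  {"ax":0,"ay":0,"az":0,"tx":0,"ty":0,"tz":0,"grip":1},
  {"ax":0,"ay":0,"az":0,"tx":0,"ty":0,"tz":0,"grip":1},
])

```text
t: 10.7
tool_pos: [580.2, -45.7, 213.3]
orientation: [0.707, 0.02, 0.707, -0.02]
force: [0.3, 0.0, -1.9]
width: 19.0
```

```bash
python3 - <<'E'
from h import *
s,p,im=shot("s6","scene");print(s['t'],s['tool_pos'],s['force'],s['width'])
cv2.imwrite("pics/s6c.png",cv2.resize(im[160:300,220:380],None,fx=4,fy=4,interpolation=cv2.INTER_CUBIC))
E
```

```text
10.7 [580.1635909  -45.69166574 213.33281186] [ 0.28841908  0.04008618 -1.85999402] 18.96848324776319
```

View pics/s6c.png

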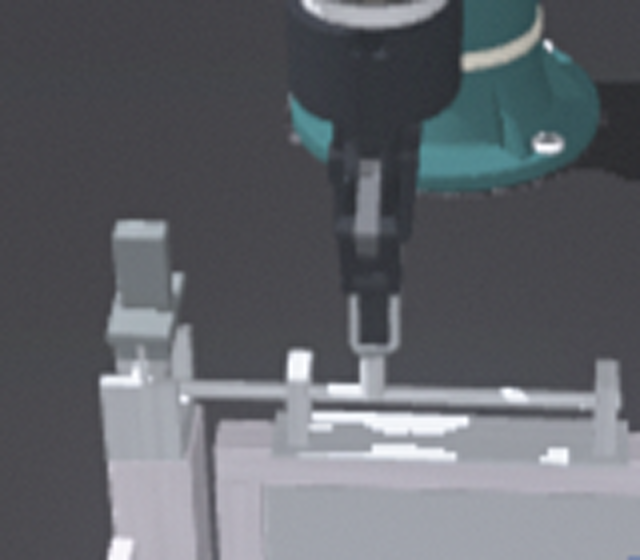

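The rod rose from crop row 408 to about 390. The force is just the bolt's weight (-1.9 N). Drawing it along pen +y, a little first.

Call:
play_rows([
  {"ax":0,"ay":0,"az":0,"tx":0,"ty":0.002,"tz":0,"grip":1},
  {"ax":0,"ay":0,"az":0,"tx":0,"ty":0.003,"tz":0,"grip":1},
  {"ax":0,"ay":0,"az":0,"tx":0,"ty":0.003,"tz":0,"grip":1},
  {"ax":0,"ay":0,"az":0,"tx":0,"ty":0,"tz":0,"grip":1},
])

```text
t: 11.25
tool_pos: [580.7, -37.3, 213.2]
orientation: [0.707, 0.02, 0.707, -0.02]
force: [-0.1, -0.3, -3.3]
width: 19.0
```

Call:
play_rows([
  {"ax":0,"ay":0,"az":0,"tx":0,"ty":0.005,"tz":0,"grip":1},
  {"ax":0,"ay":0,"az":0,"tx":0,"ty":0.005,"tz":0,"grip":1},
  {"ax":0,"ay":0,"az":0,"tx":0,"ty":0.005,"tz":0,"grip":1},
  {"ax":0,"ay":0,"az":0,"tx":0,"ty":0.005,"tz":0,"grip":1},
  {"ax":0,"ay":0,"az":0,"tx":0,"ty":0.005,"tz":0,"grip":1},
  {"ax":0,"ay":0,"az":0,"tx":0,"ty":0.005,"tz":0,"grip":1},
  {"ax":0,"ay":0,"az":0,"tx":0,"ty":0.005,"tz":0,"grip":1},
  {"ax":0,"ay":0,"az":0,"tx":0,"ty":0.004,"tz":0,"grip":1},
  {"ax":0,"ay":0,"az":0,"tx":0,"ty":0,"tz":0,"grip":1},
])

```text
t: 12.38
tool_pos: [582.9, 2.2, 213.2]
orientation: [0.707, 0.02, 0.707, -0.02]
force: [-1.0, 1.1, -1.9]
width: 18.9
```

```bash
python3 - <<'E'
from h import *
s,p,im=shot("s7","scene");print(s['t'],s['tool_pos'],s['force'],s['moment'],s['width'])
cv2.imwrite("pics/s7c.png",cv2.resize(im[160:300,220:380],None,fx=4,fy=4,interpolation=cv2.INTER_CUBIC))
E
```

```text
12.375 [582.93652341   2.1843905  213.19838638] [-1.04522577  1.07325529 -1.90280905] [0.06427593 0.25585715 0.09613544] 18.908986938441664
```

View pics/s7c.png

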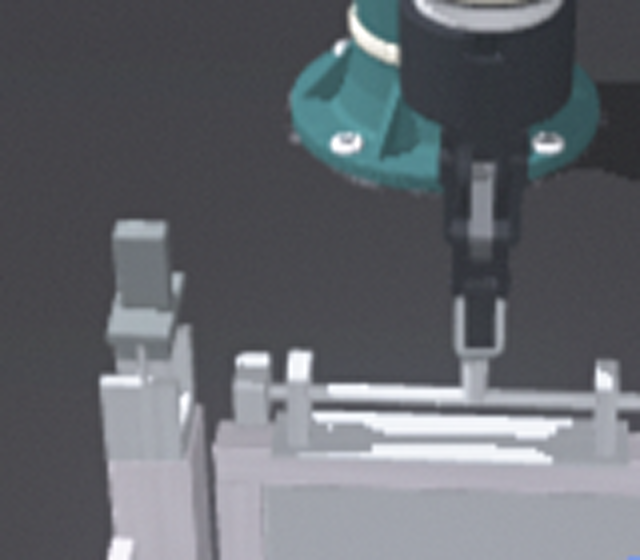

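The nose is clear of the keeper, at scene (283,257), and the force stayed under about 4 N. I'll swing on an arc of about 194 mm radius about the hinge, turning the tool with the gate; first half now.

Call:
play_rows([
  {"ax":0.015,"ay":0,"az":0,"tx":0,"ty":0,"tz":-0.0029,"grip":1},
  {"ax":0.025,"ay":0,"az":0,"tx":0,"ty":0.0001,"tz":-0.00485,"grip":1},
  {"ax":0.025,"ay":0,"az":0,"tx":0,"ty":0.0001,"tz":-0.00485,"grip":1},
  {"ax":0.025,"ay":0,"az":0,"tx":0,"ty":0.0001,"tz":-0.00485,"grip":1},
  {"ax":0.025,"ay":0,"az":0,"tx":0,"ty":0.0001,"tz":-0.00485,"grip":1},
  {"ax":0.025,"ay":0,"az":0,"tx":0,"ty":0.0001,"tz":-0.00485,"grip":1},
  {"ax":0,"ay":0,"az":0,"tx":0,"ty":0,"tz":0,"grip":1},
], newtons=60)

```text
t: 13.3
tool_pos: [555.8, 4.7, 213.4]
orientation: [0.704, 0.07, 0.704, -0.07]
force: [3.2, 0.9, -2.7]
width: 18.6
```

```bash
python3 - <<'E'
from h import *
s,p,im=shot("s8","scene");print(s['t'],s['tool_pos'],s['force'],s['moment'],s['width']);print(R(s).round(3))
cv2.imwrite("pics/s8c.png",cv2.resize(im[160:350,220:480],None,fx=3,fy=3,interpolation=cv2.INTER_CUBIC))
E
```

```text
13.3 [555.77860387   4.72863506 213.35246491] [ 3.23146781  0.93659389 -2.70242182] [-0.02730391 -0.70234181 -0.02767208] 18.57524143564549
[[ 0.     0.196  0.981]
 [-0.     0.981 -0.196]
 [-1.     0.     0.   ]]
```

View pics/s8c.png

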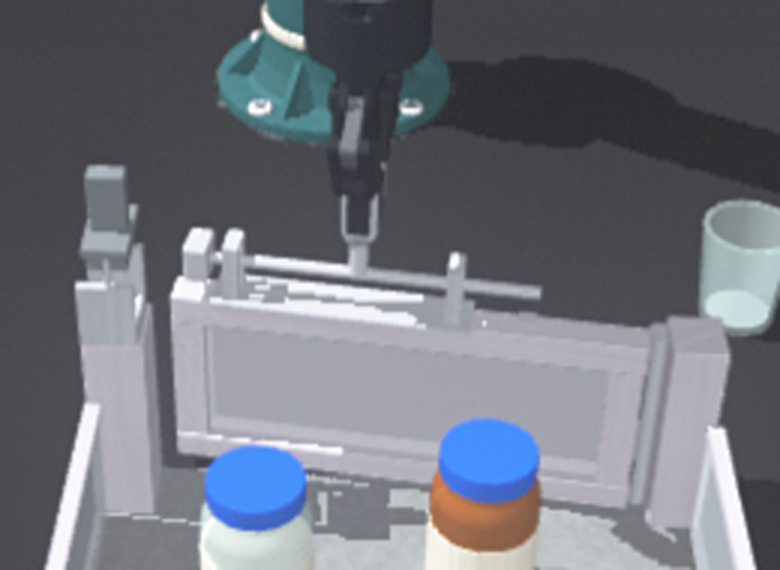

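The gate follows, with the free edge now away from the post and forces of 3 N, in line with the spring. Second half.

Call:
play_rows([
  {"ax":0.025,"ay":0,"az":0,"tx":0,"ty":0.0001,"tz":-0.00485,"grip":1},
  {"ax":0.025,"ay":0,"az":0,"tx":0,"ty":0.0001,"tz":-0.00485,"grip":1},
  {"ax":0.025,"ay":0,"az":0,"tx":0,"ty":0.0001,"tz":-0.00485,"grip":1},
  {"ax":0.025,"ay":0,"az":0,"tx":0,"ty":0.0001,"tz":-0.00485,"grip":1},
  {"ax":0.025,"ay":0,"az":0,"tx":0,"ty":0.0001,"tz":-0.00485,"grip":1},
  {"ax":0.025,"ay":0,"az":0,"tx":0,"ty":0.0001,"tz":-0.00485,"grip":1},
  {"ax":0.025,"ay":0,"az":0,"tx":0,"ty":0.0001,"tz":-0.00485,"grip":1},
  {"ax":0.01,"ay":0,"az":0,"tx":0,"ty":0,"tz":-0.0019,"grip":1},
  {"ax":0,"ay":0,"az":0,"tx":0,"ty":0,"tz":0,"grip":1},
  {"ax":0,"ay":0,"az":0,"tx":0,"ty":0,"tz":0,"grip":1},
  {"ax":0,"ay":0,"az":0,"tx":0,"ty":0,"tz":0,"grip":1},
])

```text
t: 14.72
tool_pos: [521.8, 15.1, 213.3]
orientation: [0.694, 0.134, 0.694, -0.134]
force: [3.0, -3.2, -2.3]
width: 18.7
```

```bash
python3 - <<'E'
from h import *
s,p,im=shot("s9","scene");print(s['t'],s['tool_pos'],s['force'],s['moment'],s['width']);print(R(s).round(3))
cv2.imwrite("pics/s9c.png",cv2.resize(im[160:350,220:480],None,fx=3,fy=3,interpolation=cv2.INTER_CUBIC))
s,p,im=shot("t9","top")
cv2.imwrite("pics/t9c.png",cv2.resize(im[130:330,175:375],None,fx=3,fy=3,interpolation=cv2.INTER_CUBIC))
E
```

```text
14.725 [521.7913461   15.08534908 213.27252945] [ 3.00030536 -3.16327544 -2.34560105] [-0.64624816 -0.77432677 -0.03708937] 18.665670954617287
[[-0.     0.373  0.928]
 [-0.     0.928 -0.373]
 [-1.    -0.    -0.   ]]
```

View pics/s9c.png

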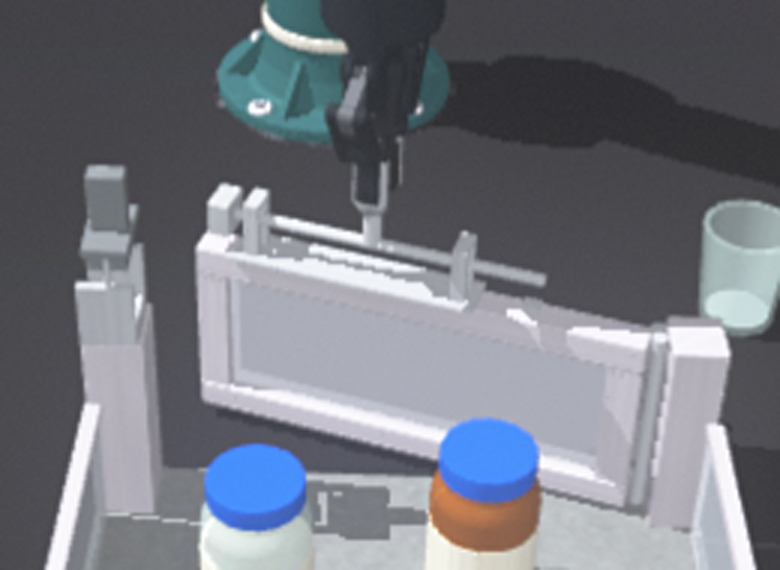

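View pics/t9c.png

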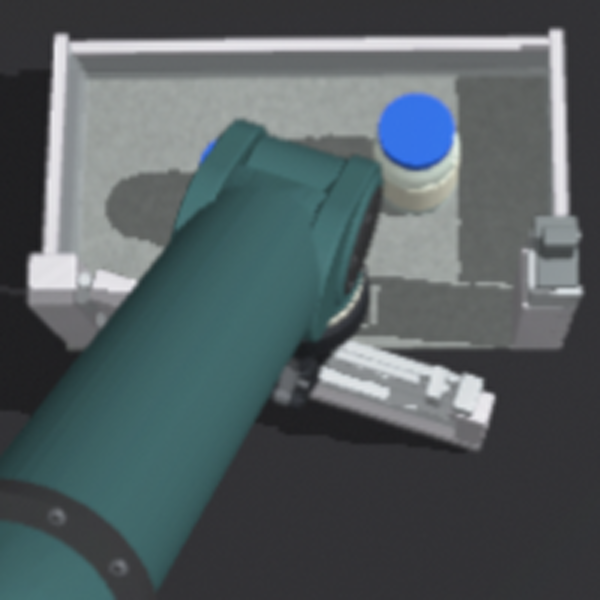

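The picture shows the gate open, bolt drawn and cap up. Chord geometry gives about 0.323 rad; I'll check against the rail end in the images (scene, open (288,241); shut (274.4,268)).

```bash
python3 - <<'E'
from h import *
S=viewer.camera_params("scene");T=viewer.camera_params("top")
a=atz(S,(274.2,267.9),150);b=atz(S,(288.2,240.9),150)
t=atz(T,(493/3+175-.4,404/3+130-.4),150)
print(a,b,t,np.linalg.norm(b-a), "pen -x:",-(b-a)@np.array([.998,-.057,0]))
E
```

```text
[ 577.94242891 -119.95908021  150.        ] [487.51112168 -96.69296451 150.        ] [ 481.22209879 -103.85856391  150.        ] 93.37630034933433 pen -x: 91.57661320909372
```

```bash
python3 - <<'E'
from h import *
S=viewer.camera_params("scene");T=viewer.camera_params("top")
H=np.array([594,195.])
for cam,p,f,(x0,y0,w,h) in(("s",S,"s9",(270,210,80,60)),("t",T,"t9",(270,230,80,60))):
    im=cv2.imread(f"pics/{f}.png");k=8
    c=cv2.resize(im[y0:y0+h,x0:x0+w],None,fx=k,fy=k,interpolation=cv2.INTER_CUBIC)
    for th,col in((.29,(0,0,255)),(.323,(0,200,0))):
        a=th+.057; d=np.array([-np.sin(a),-np.cos(a)]);n=np.array([np.cos(a),-np.sin(a)])
        P=[list(H+318*d+12*n)+[150],list(H+318*d-12*n)+[150],list(H+200*d-12*n)+[150],list(H+200*d+12*n)+[150]]
        uv=((proj(p,P)-[x0,y0]+.5)*k).astype(np.int32)
        cv2.polylines(c,[uv],True,col,1)
    cv2.imwrite(f"pics/ov_{cam}.png",c)
E
```

```text
(no output)
```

View pics/ov_s.png

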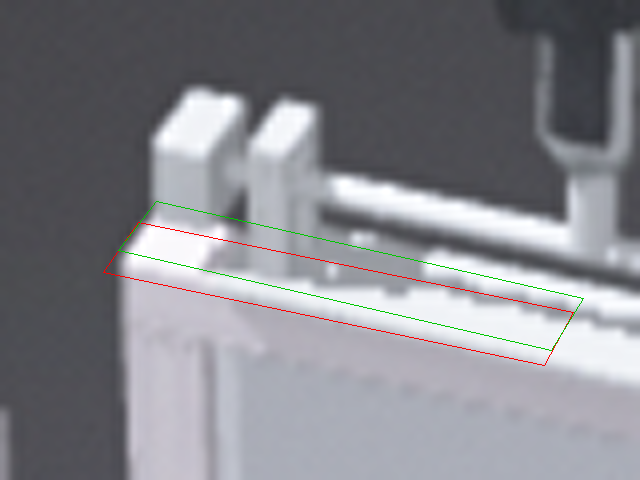

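View pics/ov_t.png

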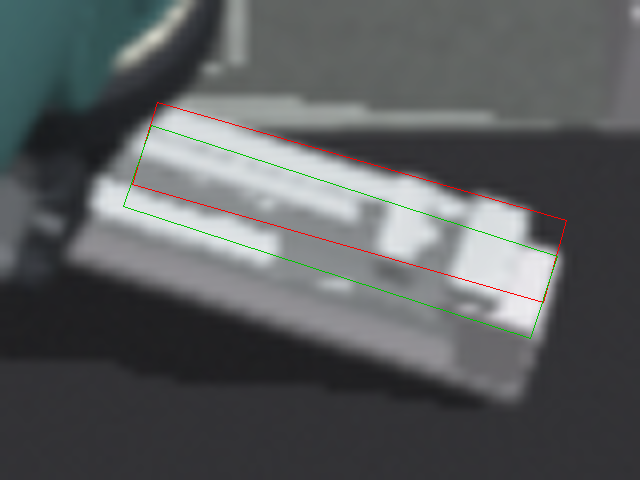

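Both overlays put the rail end near the 0.323 rad outline rather than the 0.29 one. In the top view it fits exactly, in the scene view within 1–2 px. Time is 14.8 s and forces are low, so I'm handing in with the gate held.

```bash
python3 - <<'E'
from h import *
s=robot.read_state();print(s['t'],s['tool_pos'],s['force'],s['width'])
finish_job()
E
```

```text
14.825 [521.79804233  15.12232157 213.28046279] [ 2.55181792 -2.63306997 -1.97654516] 18.23768955240664Traceback (most recent call last):
  File "<stdin>", line 3, in <module>
NameError: name 'finish_job' is not defined
```

```bash
python3 -c "
from workcell import finish_job
print(finish_job())"
```

```text
the job is handed in; nothing more can be done
None
```

The job is done and handed in at about 14.8 s, with the arm still holding the gate open by the bolt's knob.

- **Cap:** I pulled it up about 23 mm and let go. It stayed up: the fin top measured 266 mm above the bench, against 243 mm when down.
- **Bolt:** I lifted it 12 mm, then drew it back about 48 mm. Wrist forces read at the end of each move stayed under 4 N, and the scene picture showed the nose clear of the keeper.
- **Gate:** I swung it about 0.323 rad, which is about 10 cm at the free edge. The last reading showed a steady load of about 4 N, close to what the spring should give.
- **Other items:** I did not touch the bottles, the beaker or the vial rack.

**Checks that disagreed:**
- My first coarse reading of the rail end put the opening at 92–97 mm. Outlines drawn over the scene and top pictures fitted 0.323 rad much better, within 1–2 px.
- The knob top measured 238–240 mm high, against the 242 mm the text implies.

**Refused calls:** my first two move calls were refused because rows need all seven fields. The arm did not move on either.

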